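# Raise the drying-bay gate and slide the glued organiser home

## Task

In the school wood shop, push the striped, counterweighted gate arm up past its balance point so that it stays raised by itself, then push the freshly glued white organiser along the lane, under the raised gate, until it rests against the cork end stop. Only push with the fingers: do not pick up or tip the organiser, and leave the glue bottle, the clear tub and the hammer where they are. At the end the gate is still raised and everything is at rest.

Things in the scene. Friction and masses are not known exactly. Their poses are not given: they have to be found in the camera images.
- bay: Fixed plywood lane on the bench; yaw varies. Origin: bench top, mid width, below the lowered gate bar. y runs along the lane to the end stop, x across it to the gate post, away from the robot. Floor 12 mm above the bench, y -275 to +285 mm, 120 mm wide between wooden rails (15 mm thick, tops 37 mm above the bench). The rails' outer faces are at x -75 and +75 mm; the bar's free end overhangs the near one.
- stop_face (a point): Middle of the cork face of the end stop, at bay (0, 250, 40) mm; the cork reaches 65 mm above the bench. With the organiser against it, the organiser's origin is at bay y +180 mm.
- gate_pivot (a point): Hinge point of the gate at bay (115, 0, 96) mm, between two grey cheeks 126 mm high; the hinge axis is the bay's y axis. The lowered bar also passes over a small dark rest post on the near rail: bay x -67 mm, 12 mm thick, 30 mm wide, 85 mm high.
- gate (a joint): Gate arm angle: 0 = lowered, level; grows as the free end rises over towards the post; 1.65 rad = raised stop, leaning just past upright. A round steel counterweight (64 mm diameter) stands above the pivot. Balance near 0.73 rad: below it the arm falls back, above it it swings to the raised stop and stays. Lifting at the free end takes 1 to 1.5 N.
- paddle (a point): On the yellow push paddle that stands up from the bar's free end: middle of its outer face (towards the robot when lowered), 229 mm out from the pivot and 60 mm above the bar's centre line. Paddle 14 mm thick, 32 wide, its top 95 mm above that line. Pushing here towards the post with about 4 N swings the arm up. The striped bar is 24 mm wide, 22 high, its end 235 mm from the pivot.
- organiser: White open-topped box with two compartments, 110 mm across the lane, 140 mm along it (its y axis), 100 mm high, walls 10 mm, 0.35 to 0.7 kg, loose on the lane floor on the bay's negative y side of the gate, with about 5 mm of play each side. Taller than the lowered bar's underside, so it cannot pass it. Origin: centre of its underside.
- glue: White glue bottle with a black cap, 60 mm diameter, 150 mm high, loose, standing beyond the far rail. Origin: centre of its underside. Leave alone.
- tub: Clear plastic tub, 100 x 80 x 50 mm, loose, on the robot's side of the lane, left of the gate. Origin: centre of its underside. Leave alone.
- hammer: Hammer lying on the bench on the robot's side of the lane, loose. Origin: at its underside; handle along its x axis. Leave alone.
There are look-alikes about, which are no part of the job. Leave any green look-alike of the organiser alone.

How it is judged (in metres and radians):
On the way:
1. the gate stands raised by itself, with the organiser still ahead of it (value of joint gate above 1.45 rad and y of organiser in the frame of bay below 0 m), for 0.2 s.
At the end, for the whole second after the job is handed in: The gate stands raised at its stop (above 1.45 rad) and still; the organiser stands flat in the lane between the rails, at rest, within 8 mm of touching the cork end stop (value of joint gate above 1.45 rad and velocity of joint gate between -0.1 and 0.1 rad/s and y of organiser in the frame of bay between 0.172 and 0.186 m and x of organiser in the frame of bay between -0.012 and 0.012 m and height (world z) of organiser below 0.017 m and angle between organiser's own z axis and vertical below 0.05 rad and linear speed of organiser below 0.02 m/s).
It fails at once if the organiser is lifted off the lane floor or tipped (height (world z) of organiser above 0.027 m or angle between organiser's own z axis and vertical above 0.2 rad).
It fails at once if the glue bottle, the tub or the hammer is disturbed (distance of any of glue, tub, hammer from where it was at the start of the episode above 0.025 m).
It also fails if it takes over 59 s, if anything falls off the work surface, if the arm or the gripper's body presses on something with over 40 N, if the wrist force passes 120 N, or if a joint passes its speed limit or range.

## Robot

A 6-joint arm with a two-finger parallel gripper is mounted at the origin on the work surface. World frame = base frame: x ahead of the robot, y to its left, z up, the work surface at z = 0. Lengths are in mm, angles in rad, forces in N, time in s.
With the tool pointing down it reaches from about 275 to 725 mm from the base axis. Payload 5.6 kg.
Tool frame: the origin (TCP) lies at the very end of the fingers, on their centre line; the grasp point (between the pads) lies 19 mm behind it (env.hold_point_z is the distance from the TCP to the grasp point, in mm); z points along the fingers, y is the direction in which the jaws open and shut (so a half turn about z gives the same grasp; the last joint's range is limited). The gripper opens to 85 mm and grips with 20 to 120 N. Pads are 22 mm wide; open, the fingers measure 114 mm over their backs; the gripper's body (76 mm by 85 mm) begins 54 mm behind the grasp point. The pads swing forward as they close: fully open they stand 13 mm farther back than shut.
Start: joints at [1.498, 0.255, 0.108, 0, -1.424, -0.285], TCP at [192.591, 515.171, 191.683] pointing down, gripper open.
Joint ranges: [-2.95, 2.95], [-1.21, 1.97], [-1.09, 1.5], [-2.87, 1.71], [-2.94, -0.07], [-3.05, 3.05]. Speed limits (rad/s): [2.57, 2.57, 3.14, 3.14, 3.14, 3.14].

## Interface

Orientations are given as a unit quaternion [w, x, y, z].
In Python, from station import env gives the robot as it stands.
- The arm moves only by the shell command python3 -m jog 'ROWS' [OPENING] [FORCE]. ROWS is JSON, a list that holds one entry, the list of rows, each a list of 6 numbers: the shift along the world's x, y, z in mm, then the turn, a rotation vector about the world's x, y, z in units of 5 degrees (1.0 is 5 degrees). A call has 1 to 5 rows; each row is the pose to reach, as a shift and turn from the pose measured when the call began; what a row does not reach only later rows make up. A row lasts 1/10 s, in which the tool goes at most 50 mm and 8.59 degrees, less where a joint would pass 70% of its speed; a pose out of reach is approached as far as the arm can. A call with a gripper value outside its range is refused whole. OPENING is the opening, from 0 (shut) to 1 (fully open), set as the call begins (- or left out, the last holds). The fingers move at their own pace and stop on an object; FORCE is the grip in N (left out, the last holds). Time passes only in rows, so rows that repeat a pose let the fingers close. It gives the time, the measured TCP pose, the force and the opening at its end, in the units of the state.
- env.sense(): the state, without advancing time (a new reading comes with each control period).
- env.snapshot(name): name is "scene" or "top" or "wrist"; returns a dict with "color" (400x640x3 uint8, red, green, blue), "intrinsics" (3x3 intrinsics, pixels), "pose" (4x4, takes a point from camera to world coordinates); the wrist camera has in their place "hand_eye" (4x4, takes a point from camera to tool coordinates, whose origin is the TCP and whose axes are the flange's). Camera axes: x right, y up, looking along -z (the intrinsics and any distortion apply to the point x, -y, -z); pixel columns grow to the right and rows downward; lengths in mm; the calibration is good to about 2 mm. A picture is of the moment at which its call begins: read the wrist's pose just before it. There is no depth.
- env.close_job(): hands the job in, once; it reports no verdict.
The state is a dict: "t": time; "qpos": joint angles; "dq": joint speeds; "effort": joint torques, N m; "tool_pos": TCP position; "ee_rot": TCP orientation; "force": force on the tool from outside, world axes, zero at the start; "moment": the same for the moment, N m; "gripper_width": finger opening in mm.
Only numpy, scipy, OpenCV 4.12 (cv2) and the standard library are available. Lean on these libraries where they do the work, as an engineer would, in place of code of your own. Each camera call takes 0.05 s, during which the arm holds its last target.

## Working session

There is one attempt and no reset: what is moved stays moved. The work goes in short steps, Python scripts to look and compute and a shell command to move; the robot and the scene stay as the last step left them, time stands still between calls to the robot, and variables do not carry over. Pictures are saved under pics/ and viewed, and the job is handed in when it is done.

```bash
ls; mkdir -p pics; python3 - <<'E'
from station import env
import cv2,numpy as np
s=env.sense();print(s)
for n in ["scene","top","wrist"]:
    d=env.snapshot(n);cv2.imwrite(f"pics/{n}0.png",d["color"][:,:,::-1]);np.savez(f"{n}0.npz",**d)
    print(n,d["intrinsics"].tolist(),np.round(d.get("pose",d.get("hand_eye")),3).tolist(),d.keys())
E
```

```text
pics
{'t': 0.0, 'qpos': array([ 1.49761923e+00,  2.55744823e-01,  1.06986849e-01, -4.64463852e-04,
       -1.42390749e+00, -2.84619687e-01]), 'dq': array([-0.00173158, -0.00131404, -0.00099365, -0.00134984, -0.00216607,
        0.00124535]), 'effort': array([ 3.82239095e-04, -3.86639106e+01,  2.37949973e+01,  5.36538720e+00,
       -6.02340719e-03,  4.43529160e-06]), 'tool_pos': array([192.3568586 , 514.64527722, 190.79158963]), 'ee_rot': array([ 9.53588557e-04,  9.84033773e-01, -1.77979232e-01, -1.29796977e-04]), 'force': array([-4.22938521e-01, -1.19834274e-04,  5.47185436e-01]), 'moment': array([ 0.02761635, -0.03478275,  0.01275657]), 'gripper_width': 85.28026155097622}
scene [[511.7002958310359, 0.0, 328.7485762522758], [0.0, 511.7002958310359, 195.79989102033593], [0.0, 0.0, 1.0]] [[0.514, -0.573, 0.639, 1471.923], [0.858, 0.326, -0.397, -586.623], [0.019, 0.752, 0.659, 1116.98], [0.0, 0.0, 0.0, 1.0]] dict_keys(['color', 'intrinsics', 'pose'])
top [[499.3231942090148, 0.0, 323.3030617193662], [0.0, 499.3231942090148, 202.40083325004107], [0.0, 0.0, 1.0]] [[-0.026, 0.983, -0.184, 251.29], [-1.0, -0.028, -0.007, 30.36], [-0.012, 0.183, 0.983, 1444.551], [0.0, 0.0, 0.0, 1.0]] dict_keys(['color', 'intrinsics', 'pose'])
wrist [[341.2928993243006, 0.0, 321.71130817503797], [0.0, 341.2928993243006, 198.97415481363103], [0.0, 0.0, 1.0]] [[-0.001, 0.957, 0.292, 73.385], [1.0, 0.001, -0.0, 1.502], [-0.001, 0.292, -0.957, -181.885], [0.0, 0.0, 0.0, 1.0]] dict_keys(['color', 'intrinsics', 'hand_eye'])
```

View pics/scene0.png

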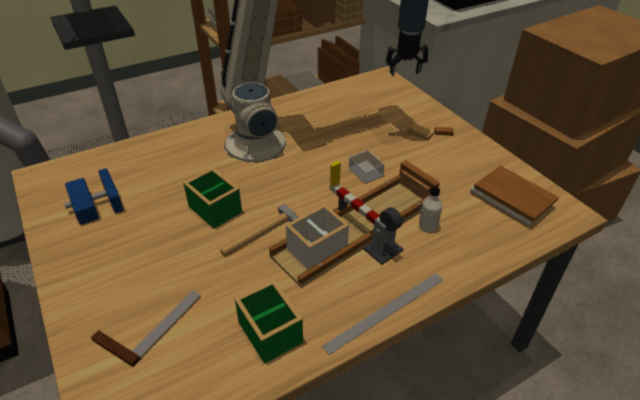

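View pics/top0.png

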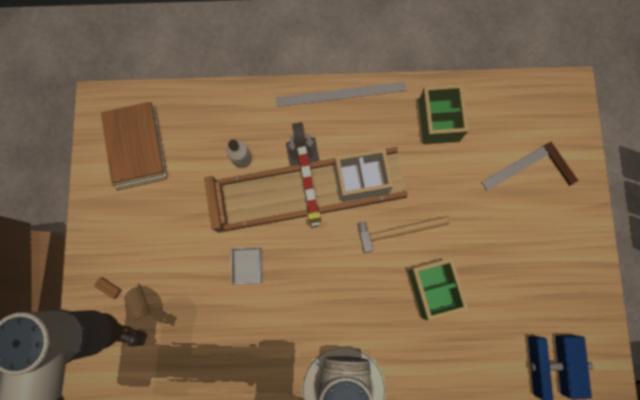

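View pics/wrist0.png

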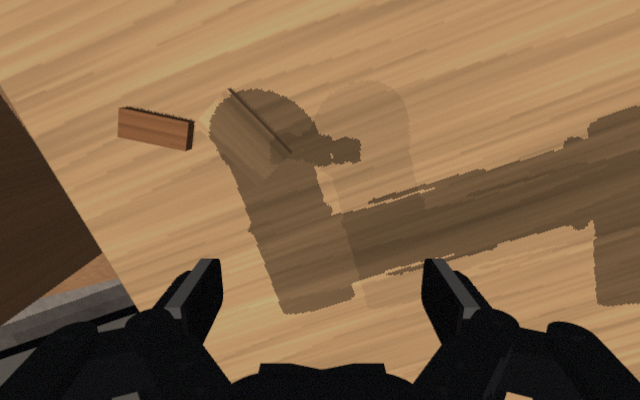

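The scene view shows the white organiser at (317,238), with the gate bar and yellow paddle at (335,175). In the top view the organiser is at (363,175), the paddle at (314,218), the cork stop at (213,203), the tub at (247,266), the hammer at (365,237) and the glue at (238,152). 

Possible confusions for the organiser are the green boxes at top (443,115) and (437,290), which I'm ruling out by colour. The paddle has no look-alike. Next is a close crop.

```bash
cat > h.py <<'E'
import numpy as np
def ray(d,u,v):
    K=d["intrinsics"];P=d["pose"]
    c=np.array([(u-K[0,2])/K[0,0],-(v-K[1,2])/K[1,1],-1.])
    return P[:3,3],P[:3,:3]@c
def onz(d,u,v,z):
    o,r=ray(d,u,v);return o+r*(z-o[2])/r[2]
def proj(d,p):
    K=d["intrinsics"];P=d["pose"];c=P[:3,:3].T@(np.array(p)-P[:3,3])
    return K[0,0]*c[0]/-c[2]+K[0,2],-K[1,1]*c[1]/-c[2]+K[1,2]
E
python3 - <<'E'
import cv2
a=cv2.imread("pics/top0.png");cv2.imwrite("pics/topcrop.png",cv2.resize(a[110:260,195:415],None,fx=3.6,fy=3.6,interpolation=cv2.INTER_CUBIC))
a=cv2.imread("pics/scene0.png");cv2.imwrite("pics/scenecrop.png",cv2.resize(a[140:300,260:460],None,fx=3.7,fy=3.7,interpolation=cv2.INTER_CUBIC))
E
```

```text
(no output)
```

View pics/topcrop.png

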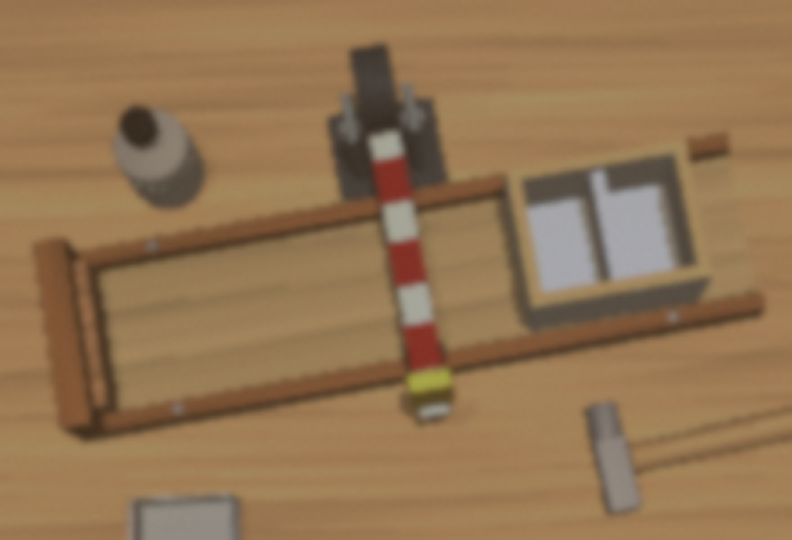

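View pics/scenecrop.png

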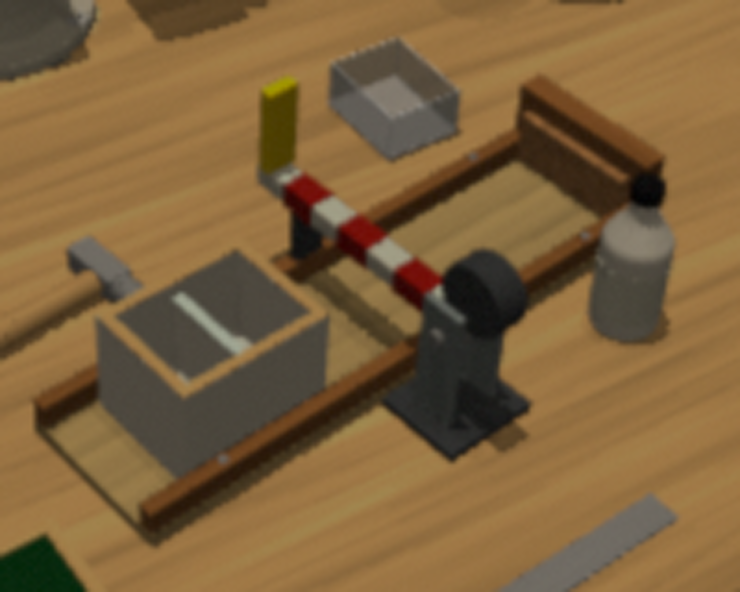

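```bash
python3 - <<'E'
import numpy as np
from h import *
d=dict(np.load("top0.npz"));s=dict(np.load("scene0.npz"))
f=lambda u,v,z:onz(d,195+(u+.5)/3.6-.5,110+(v+.5)/3.6-.5,z)
n=f(762,303,37);fr=f(728,144,37)
n2=f(178,410,37);f2=f(152,246,37)   # pins on rails
n3=f(672,317,37)
print(n,fr,np.linalg.norm(n-fr),n2,f2,np.linalg.norm(n2-f2),n3)
m=(n+fr)/2; m2=(n2+f2)/2
yd=(m2-m)[:2];yd/=np.linalg.norm(yd)
xd=np.array([yd[1],-yd[0]])
print("yaw",np.degrees(np.arctan2(xd[1],xd[0])),"xdir from ends",(fr-n)/np.linalg.norm(fr-n))
O=m[:2]+275*yd; print("O",O)
np.savez("bay.npz",O=O,xd=xd,yd=yd)
B=lambda x,y,z:np.array([*(O+x*xd+y*yd),z])
for nm,p in dict(paddletop=(-107-5,0,191),paddle=(-114,0,156),pivot=(115,0,96),stop=(0,250,65),nend=(-67.5,-275,37),fend=(67.5,-275,37),barend=(-120,0,107)).items():
    u,v=proj(d,B(*p));a,b=proj(s,B(*p));print(nm,B(*p).round(),"top",((u-195)*3.6,(v-110)*3.6),"scene",((a-260)*3.7,(b-140)*3.7))
# organiser top corners crop
R=np.array([xd,yd])
for c in [(508,180),(682,143),(710,277),(533,308)]:
    p=f(*c,112);print("org",c,R@(p[:2]-O))
for nm,c,z in [("tub",(185,500),50),("hammerL",(600,407),25),("hammerR",(622,505),25),("padtop",(430,380),191)]:
    p=f(*c,z);print(nm,p.round(),R@(p[:2]-O))
E
```

```text
[ 532.42504102 -198.38091783   37.        ] [ 664.66887796 -178.34432984   37.        ] 133.75312058875042 [459.38588603 267.88872612  37.        ] [593.39358833 289.23540504  37.        ] 135.69725485293563 [ 523.12072255 -126.18960954   37.        ]
yaw 8.784835385213134 xdir from ends [0.9887159  0.14980277 0.        ]
O [556.54778412  83.41130661]
paddletop [446.  66. 191.] top (np.float64(425.24335623924145), np.float64(388.78699313107944)) scene (np.float64(273.13424129133335), np.float64(76.2004101781712))
paddle [444.  66. 156.] top (np.float64(427.28099240006844), np.float64(398.845050667686)) scene (np.float64(270.46270377973286), np.float64(109.13193528599963))
pivot [670. 101.  96.] top (np.float64(378.25679854354973), np.float64(124.51554167341361)) scene (np.float64(459.9286474579859), np.float64(315.1642771324292))
stop [518. 330.  65.] top (np.float64(91.06668971688426), np.float64(331.2401736346089)) scene (np.float64(568.5251939722888), np.float64(144.09081257655032))
nend [ 532. -199.   37.] top (np.float64(761.1065124901683), np.float64(302.40973876751065)) scene (np.float64(33.673273574681915), np.float64(395.79483184380194))
fend [ 665. -178.   37.] top (np.float64(726.302913997297), np.float64(142.01421386469067)) scene (np.float64(138.96354624486878), np.float64(501.2860858474562))
barend [438.  65. 107.] top (np.float64(430.7092121762019), np.float64(416.2301797804296)) scene (np.float64(264.4035030505516), np.float64(151.63080110402848))
org (508, 180) [ 49.46195827 -89.53516119]
org (682, 143) [  54.01799118 -226.32331687]
org (710, 277) [ -53.03722944 -226.00933747]
org (533, 308) [-52.29300135 -89.78400485]
tub [387. 260.  50.] [-140.90882189  200.51247206]
hammerL [454. -67.  25.] [-124.18693309 -132.7924255 ]
hammerR [376. -81.  25.] [-203.87909231 -134.82497445]
padtop [453.  64. 191.] [-105.34767248   -3.66314643]
```

The crop confirms the only white box is the organiser, at bay (0,-158). The bay frame reprojects well onto the paddle, pivot, stop and rails. Next I shut the gripper and move to just in front of the paddle.

```bash
python3 -m jog '[[[20,-45,0,0,0,-1.5],[40,-90,0,0,0,-3],[60,-135,0,0,0,-4.5],[80,-180,0,0,0,-6],[100,-225,0,0,0,-7.5]]]' 0 20; python3 -m jog '[[[20,-45,0,0,0,-1.5],[40,-90,0,0,0,-3],[60,-135,0,0,0,-4.5],[80,-180,0,0,0,-4.6],[90,-220,0,0,0,-4.7]]]'
```

```text
t: 0.65
tool_pos: [292.6, 287.8, 190.9]
ee_rot: [0.001, 0.873, -0.487, -0.0]
force: [2.2, 0.6, 0.6]
gripper_width: 12.3
t: 1.15
tool_pos: [383.1, 65.6, 190.8]
ee_rot: [0.001, 0.756, -0.655, -0.0]
force: [1.5, 0.1, 0.1]
gripper_width: -0.0
```

```bash
python3 -m jog '[[[1,-10,-25,0,0,0.1],[1,-10,-45,0,0,0.1],[1,-10,-45,0,0,0.1]]]'; python3 - <<'E'
from station import env
import cv2,numpy as np
for n in ["scene","wrist"]:
    d=env.snapshot(n);c=d["color"][:,:,::-1]
    if n=="scene": c=cv2.resize(c[100:300,240:460],None,fx=3,fy=3,interpolation=cv2.INTER_CUBIC)
    cv2.imwrite(f"pics/{n}1.png",c)
s=env.sense();print(s["tool_pos"],s["force"],s["t"])
E
```

```text
t: 1.45
tool_pos: [382.0, 54.2, 143.4]
ee_rot: [0.003, 0.758, -0.652, -0.002]
force: [-0.3, 0.3, -0.2]
gripper_width: -0.0
[384.1778409   55.45268674 146.25094516] [-1.08697362  0.61702141  0.91818568] 1.55
```

View pics/scene1.png

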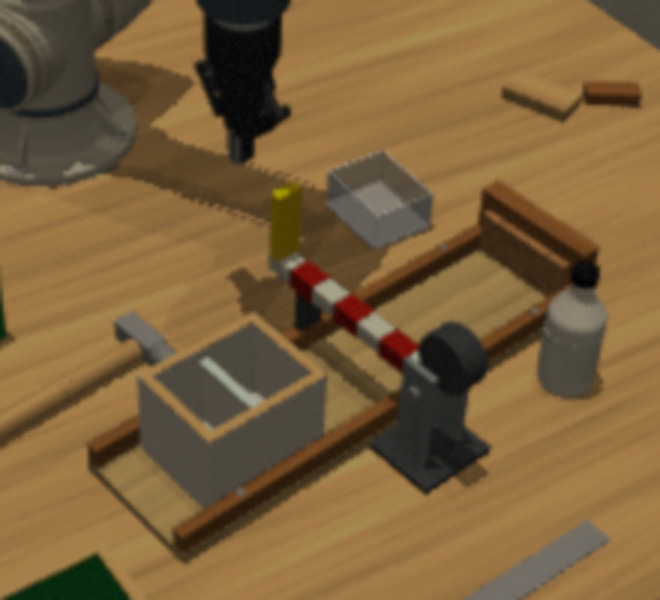

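View pics/wrist1.png

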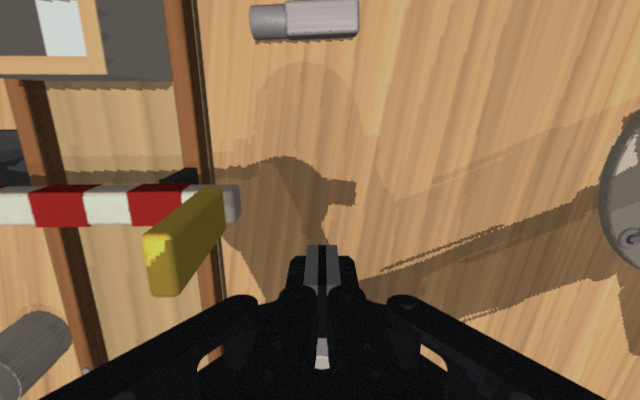

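Finger tip at wrist (322,250) lines up with the paddle at (190,240). Bay y is about -1 mm and the gap is about 46 mm. Next I approach along bay x.

```bash
python3 -m jog '[[[13,2,0,0,0,0],[26,4,0,0,0,0],[38,6,0,0,0,0],[43,7,0,0,0,0],[47,7,0,0,0,0]]]';python3 -m jog '[[[3,0,0,0,0,0],[5,1,0,0,0,0],[6,1,0,0,0,0]]]'
```

```text
t: 2.05
tool_pos: [431.8, 62.6, 146.0]
ee_rot: [0.001, 0.759, -0.652, -0.0]
force: [-0.4, -0.7, 1.3]
gripper_width: 0.1
t: 2.35
tool_pos: [437.9, 63.7, 146.1]
ee_rot: [0.001, 0.759, -0.652, -0.0]
force: [-0.1, -1.0, -0.2]
gripper_width: -0.3
```

```bash
cat > look.py <<'E'
import sys
from station import env
import cv2,numpy as np
k=sys.argv[1]
d=env.snapshot("scene");c=d["color"][:,:,::-1];np.savez(f"scene{k}.npz",**d)
w=env.snapshot("wrist")["color"][:,:,::-1]
a=cv2.resize(c[60:300,220:460],(400,400),interpolation=cv2.INTER_CUBIC)
cv2.imwrite(f"pics/l{k}.png",np.hstack([a,cv2.resize(w,(400,250))[:250] if 0 else np.vstack([cv2.resize(w,(400,250)),np.zeros((150,400,3),np.uint8)])]))
s=env.sense();print(s["tool_pos"],s["force"],s["t"])
b=np.load("bay.npz");r=s["tool_pos"][:2]-b["O"];print("bay",r@b["xd"],r@b["yd"])
E
python3 look.py 2
```

```text
[437.78614757  63.65883946 146.08752021] [-0.19288514  0.08629698  0.06145067] 2.45
bay -120.38510575443496 -1.3829630271133986
```

View pics/l2.png

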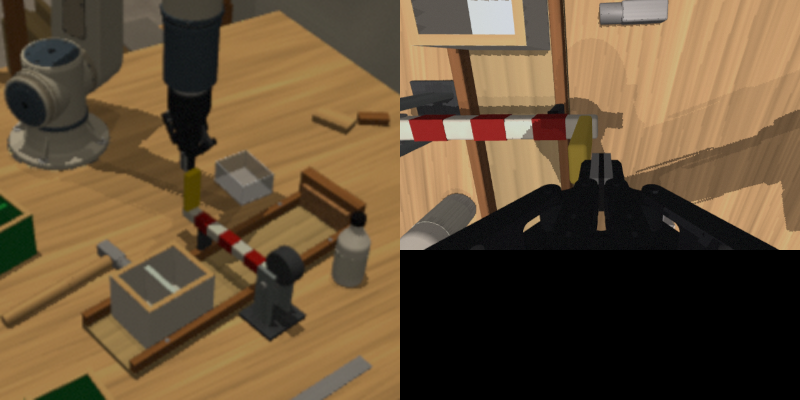

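The finger is nearly touching the paddle face and lined up with it. Next I push along the arc, x towards the post with z rising.

```bash
python3 -m jog '[[[5,1,10,0,0,0],[9,1,22,0,0,0],[13,2,34,0,0,0],[17,3,44,0,0,0]]]'; python3 look.py 3
```

```text
t: 2.85
tool_pos: [454.8, 66.7, 190.9]
ee_rot: [0.001, 0.759, -0.652, -0.0]
force: [-0.3, -0.1, -0.2]
gripper_width: -0.2
[455.72354862  66.94412822 191.38522577] [ 0.75321865 -0.68147668 -0.38476094] 2.95
bay -102.15638791713943 -0.8756910713535693
```

View pics/l3.png

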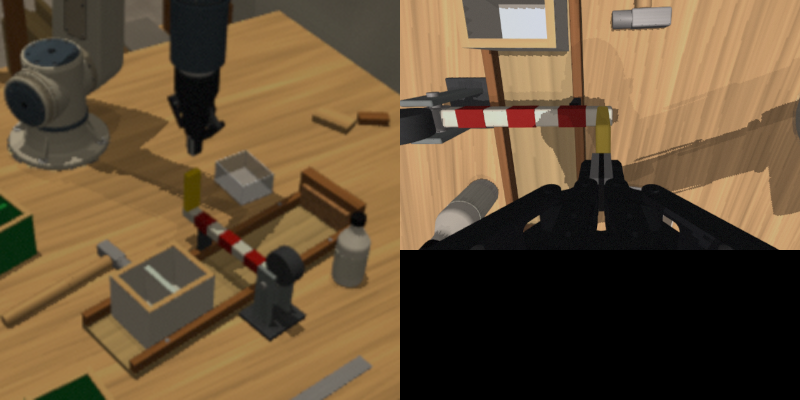

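```bash
python3 - <<'E'
import numpy as np,cv2
from h import *
from station import env
s=env.sense();T=s["tool_pos"]
b=np.load("bay.npz");B=lambda x,y,z:np.array([*(b["O"]+x*b["xd"]+y*b["yd"]),z])
d=dict(np.load("scene3.npz"))
im=d["color"][:,:,::-1].copy()
x0,y0,f=300,110,6
a=cv2.resize(im[y0:y0+90,x0:x0+110],None,fx=f,fy=f,interpolation=cv2.INTER_CUBIC)
def mk(p,c):
    u,v=proj(d,p);q=(int((u-x0+.5)*f),int((v-y0+.5)*f));cv2.circle(a,q,4,c,1);return q
print("tcp",mk(T,(255,0,255)))
for x in(-114,-100):
  for y in(-16,16):print(x,y,mk(B(x,y,191),(255,255,0)))
cv2.imwrite("pics/chk3.png",a)
# wrist
w=env.snapshot("wrist");H=w["hand_eye"];q=s["ee_rot"]
from scipy.spatial.transform import Rotation as R
M=np.eye(4);M[:3,:3]=R.from_quat([*q[1:],q[0]]).as_matrix();M[:3,3]=T
W=dict(intrinsics=w["intrinsics"],pose=M@H)
im=w["color"][:,:,::-1].copy()
for x in(-114,-100):
  for y in(-16,16):
    u,v=proj(W,B(x,y,191));cv2.circle(im,(int(u),int(v)),4,(255,255,0),1)
u,v=proj(W,T);cv2.circle(im,(int(u),int(v)),4,(255,0,255),1)
cv2.imwrite("pics/chkw3.png",im)
E
```

```text
tcp (217, 316)
-114 -16 (178, 316)
-114 16 (227, 292)
-100 -16 (196, 330)
-100 16 (246, 305)
```

View pics/chk3.png

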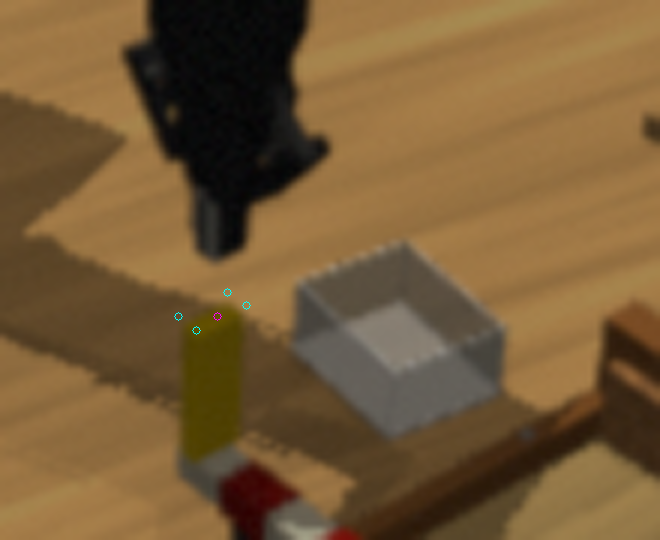

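View pics/chkw3.png

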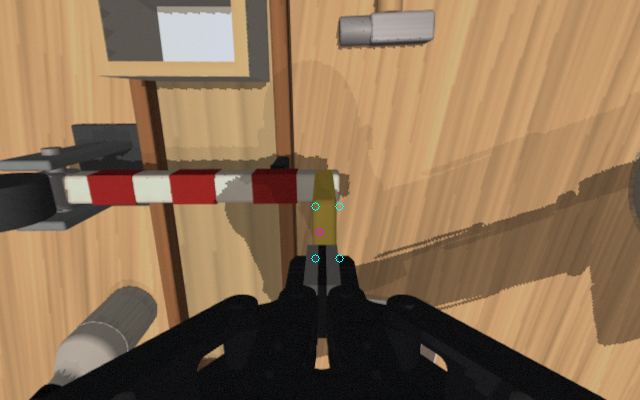

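```bash
python3 - <<'E'
import numpy as np
from h import *
from station import env
T=env.sense()["tool_pos"]
d=dict(np.load("scene3.npz"))
for dz in range(0,60,5):
    u,v=proj(d,T+[0,0,dz]);
    w=np.load("wrist0.npz");H=w["hand_eye"]
    c=proj(dict(intrinsics=w["intrinsics"],pose=H),[0,0,-dz])
    print(dz,((u-300+.5)*6,(v-110+.5)*6),c)
E
```

```text
0 (np.float64(216.33533439234157), np.float64(316.9216291770018)) (np.float64(319.0383901348936), np.float64(228.91102315661823))
5 (np.float64(216.61741401425888), np.float64(308.8748048957858)) (np.float64(318.97732587360304), np.float64(232.27394711491485))
10 (np.float64(216.9007224300293), np.float64(300.7929270784544)) (np.float64(318.9131182600985), np.float64(235.8099814039786))
15 (np.float64(217.18526768647837), np.float64(292.67576617496434)) (np.float64(318.8455181709863), np.float64(239.5328457186207))
20 (np.float64(217.47105790084493), np.float64(284.52309062659276)) (np.float64(318.7742494431533), np.float64(243.45774888197383))
25 (np.float64(217.75810126155432), np.float64(276.33466684391743)) (np.float64(318.6990051028474), np.float64(247.60159651712175))
30 (np.float64(218.04640602899838), np.float64(268.1102591845078)) (np.float64(318.619442945588), np.float64(251.9832344697792))
35 (np.float64(218.33598053633045), np.float64(259.8496299303194)) (np.float64(318.53518033267164), np.float64(256.6237353745051))
40 (np.float64(218.6268331902662), np.float64(251.5525392647915)) (np.float64(318.4457880373543), np.float64(261.5467375570681))
45 (np.float64(218.9189724718981), np.float64(243.21874524963812)) (np.float64(318.3507829318655), np.float64(266.77884777434946))
50 (np.float64(219.2124069375193), np.float64(234.8480038013326)) (np.float64(318.2496192522603), np.float64(272.3501222754107))
55 (np.float64(219.5071452194594), np.float64(226.4400686672771)) (np.float64(318.14167810763615), np.float64(278.2946445486826))
```

Useful finding: both views put the real fingertips about 34 mm behind the reported TCP, so the fingers passed over the paddle. I'll allow for that (tip z ≈ TCP z + 34) and back off to push again with the tip about 65 mm above the bar line.

```bash
python3 -c "
from station import env;print(env.hold_point_z)"; python3 -m jog '[[[-25,-4,0,0,0,0],[-45,-7,0,0,0,0],[-45,-7,-30,0,0,0],[-45,-7,-60,0,0,0],[-45,-7,-63,0,0,0]]]'; python3 -m jog '[[[10,1,0,0,0,0],[18,3,0,0,0,0],[21,3,0,0,0,0],[24,4,0,0,0,0],[26,4,0,0,0,0]]]'; python3 look.py 4
```

```text
18.700000000000003
t: 3.5
tool_pos: [406.5, 58.7, 123.8]
ee_rot: [0.004, 0.758, -0.652, -0.002]
force: [-0.9, -0.0, 0.3]
gripper_width: 0.2
t: 4.0
tool_pos: [433.2, 63.0, 124.2]
ee_rot: [0.003, 0.758, -0.652, -0.002]
force: [-0.4, -0.8, 0.1]
gripper_width: 0.3
[432.80466973  62.80707193 123.98128065] [0.10274432 0.03792362 0.4576087 ] 4.1
bay -125.43823064635282 -1.4639457405264258
```

View pics/l4.png

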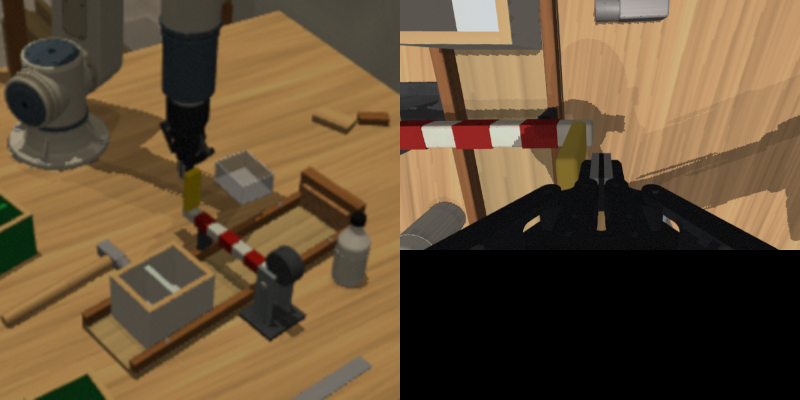

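```bash
python3 -m jog '[[[2,0,2,0,0,0],[4,1,3,0,0,0],[6,1,3,0,0,0]]]'; python3 -m jog '[[[2,0,0,0,0,0],[4,1,0,0,0,0],[5,1,0,0,0,0]]]'; python3 -m jog '[[[2,0,0,0,0,0],[4,1,0,0,0,0],[5,1,0,0,0,0]]]'
```

```text
t: 4.4
tool_pos: [433.6, 62.6, 125.8]
ee_rot: [0.008, 0.758, -0.652, -0.005]
force: [-19.9, 1.7, 6.6]
gripper_width: 0.1
t: 4.7
tool_pos: [432.6, 62.3, 124.9]
ee_rot: [0.012, 0.758, -0.652, -0.009]
force: [-22.4, 0.9, 14.0]
gripper_width: 0.3
t: 5.0
tool_pos: [432.0, 61.8, 124.7]
ee_rot: [0.017, 0.758, -0.652, -0.012]
force: [-22.7, 0.4, 15.8]
gripper_width: 0.2
```

The push is resisted at about 22 N because the finger has to rise with the paddle, otherwise friction locks it. Contact is at TCP bay x ≈ -125. Next I follow the arc upwards.

```bash
python3 -m jog '[[[2,0,8,0,0,0],[5,1,16,0,0,0],[7,1,22,0,0,0]]]'; python3 look.py 5
```

```text
t: 5.3
tool_pos: [438.0, 62.2, 147.2]
ee_rot: [0.018, 0.758, -0.652, -0.013]
force: [-3.4, -0.6, 0.5]
gripper_width: 0.2
[438.17146542  62.30293404 147.39545268] [-6.52292793 -1.82258119  2.21141283] 5.4
bay -120.21138779689203 -2.7818094896209087
```

View pics/l5.png

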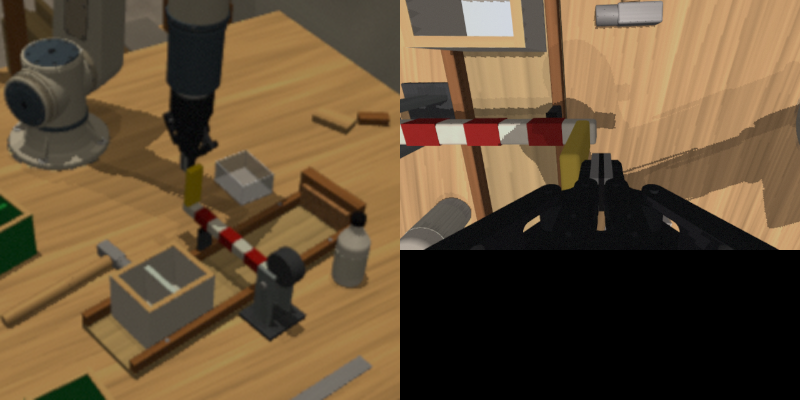

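```bash
python3 -m jog '[[[7,1,11,0,0,0],[13,2,22,0,0,0],[18,3,32,0,0,0],[25,4,42,0,0,0]]]'; python3 look.py 6
```

```text
t: 5.8
tool_pos: [462.6, 66.2, 190.1]
ee_rot: [0.018, 0.758, -0.652, -0.013]
force: [-5.1, -0.2, 1.3]
gripper_width: 0.1
[463.4718501   66.37503456 190.9702833 ] [-6.24843743 -0.06854234  3.87265342] 5.9
bay -94.5858974350068 -2.6214623239732853
```

View pics/l6.png

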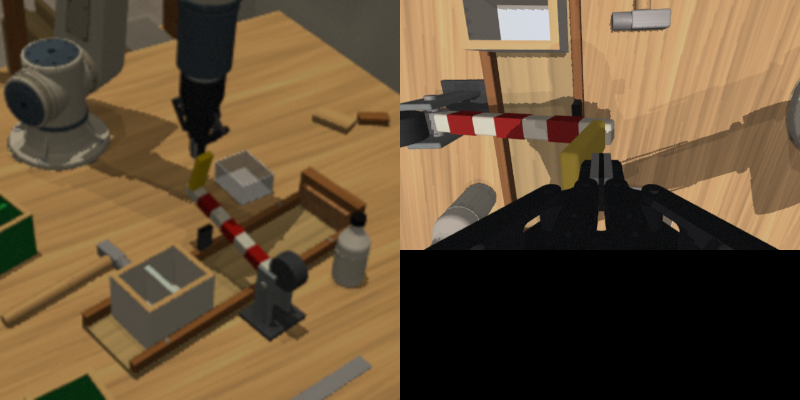

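```bash
python3 -m jog '[[[15,2,19,0,0,0],[31,5,37,0,0,0],[48,7,53,0,0,0],[66,10,68,0,0,0],[86,13,80,0,0,0]]]';  python3 look.py 7
```

```text
t: 6.4
tool_pos: [550.8, 79.6, 272.7]
ee_rot: [0.016, 0.758, -0.652, -0.012]
force: [-0.3, 1.8, 2.5]
gripper_width: 0.1
[552.37471604  79.85044196 271.83442074] [ 1.24679068  0.86466457 -0.69468071] 6.5
bay -4.667943612993413 -2.8817627754603685
```

View pics/l7.png

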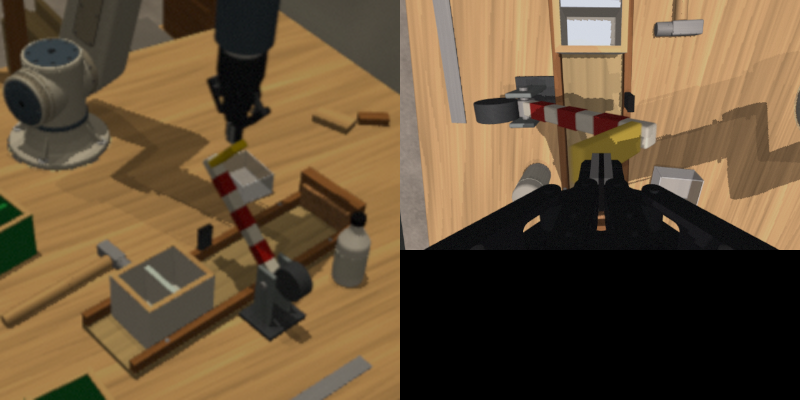

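```bash
python3 -m jog '[[[15,2,6,0,0,0],[25,4,8,0,0,0]]]';  python3 look.py 8
```

```text
t: 6.7
tool_pos: [578.1, 83.4, 281.8]
ee_rot: [0.015, 0.758, -0.653, -0.01]
force: [-5.0, 0.7, 13.8]
gripper_width: 0.2
[578.58770594  83.55163377 282.21075317] [-2.43857623  0.0719107   7.88475396] 6.8
bay 21.802799288437438 -3.227350100934771
```

View pics/l8.png

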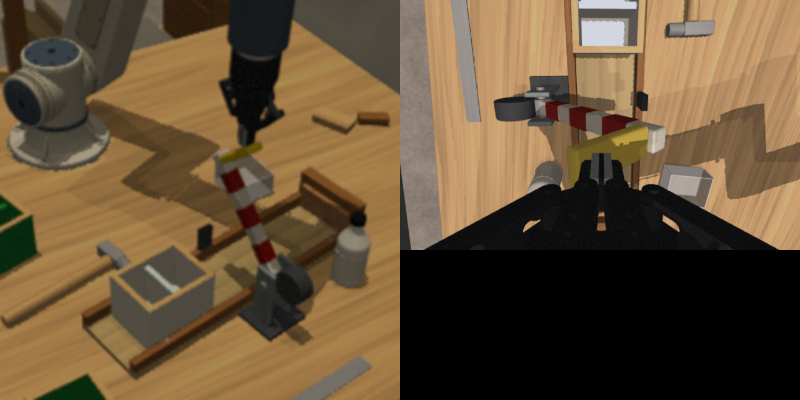

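```bash
python3 -m jog '[[[10,1,16,0,0,0],[20,3,25,0,0,0],[30,4,30,0,0,0],[45,7,34,0,0,0]]]';  python3 look.py 9
```

```text
t: 7.2
tool_pos: [624.0, 90.6, 317.3]
ee_rot: [0.014, 0.757, -0.653, -0.009]
force: [0.3, 0.8, 0.8]
gripper_width: -0.4
[624.75068913  90.98267895 315.04161647] [-0.10690625 -0.55768508 -1.26379105] 7.3
bay 68.55913802564783 -2.9336878155577026
```

View pics/l9.png

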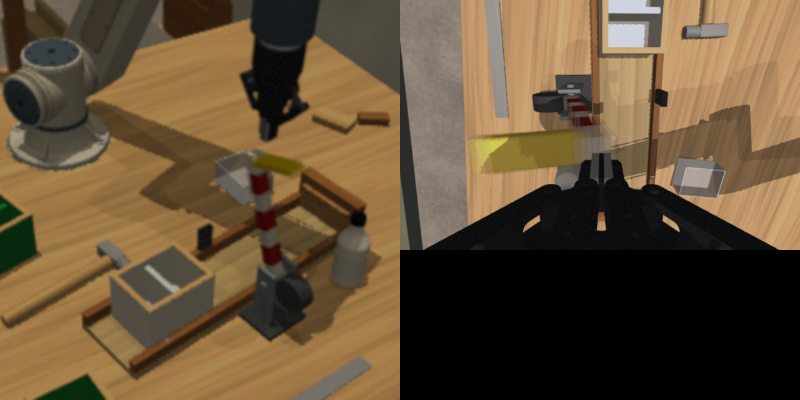

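The gate is swinging over to its stop. I move clear and go behind the organiser.

```bash
python3 -m jog '[[[-30,-6,0,0,0,0],[-60,-14,-10,0,0,0],[-60,-60,-20,0,0,0],[-54,-108,-30,0,0,0],[-48,-156,-50,0,0,0]]]' 0.3;  python3 look.py 10; python3 - <<'E'
from station import env
from scipy.spatial.transform import Rotation as R
import numpy as np
q=env.sense()["ee_rot"];r=R.from_quat([*q[1:],q[0]])
b=np.load("bay.npz");x=b["xd"];
# target: z down, y along -xd
y=-np.array([*x,0]);z=np.array([0,0,-1.]);X=np.cross(y,z)
t=R.from_matrix(np.c_[X,y,z]);print(np.degrees((t*r.inv()).as_rotvec())/5)
b=np.load("bay.npz");print(b["O"]-272*b["yd"]-env.sense()["tool_pos"][:2])
E
```

```text
t: 7.8
tool_pos: [576.2, -64.3, 267.1]
ee_rot: [0.014, 0.758, -0.652, -0.008]
force: [0.7, 0.2, 0.3]
gripper_width: 25.5
[574.54746021 -67.20811824 263.00220038] [0.18613376 0.81552586 0.23411974] 7.9
bay -5.214723344443085 -151.6014714379552
[ 0.11927677 -0.44840315  0.11659004]
[  23.54132646 -118.18969908]
```

View pics/l10.png

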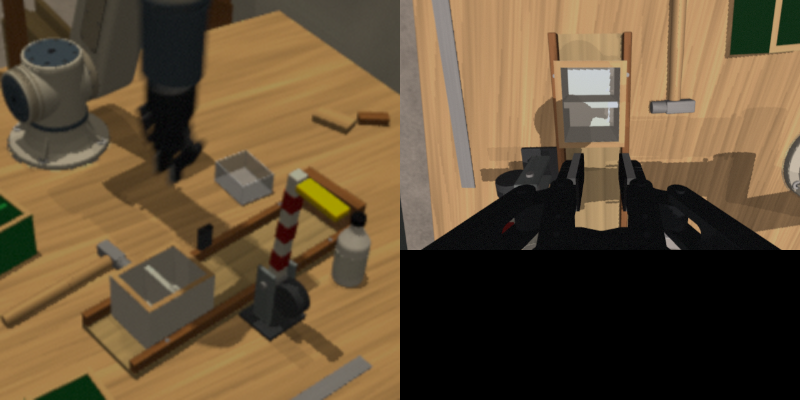

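The gate is standing raised at its stop, with the organiser still in front of it. I go on behind the organiser, level the tool and descend.

```bash
python3 -m jog '[[[9,-45,-20,0,-0.2,0],[18,-90,-40,0.1,-0.4,0.1],[24,-120,-60,0.1,-0.45,0.1],[24,-122,-90,0.1,-0.45,0.1],[24,-122,-120,0.1,-0.45,0.1]]]' ;  python3 look.py 11
```

```text
t: 8.4
tool_pos: [598.0, -190.2, 141.9]
ee_rot: [0.0, 0.758, -0.652, 0.001]
force: [-0.7, -0.2, -0.7]
gripper_width: 25.6
[ 595.17873931 -188.23938435  138.22817669] [ 0.41003926  0.44488501 -0.17763531] 8.5
bay -3.309885385002311 -274.36379727571534
```

View pics/l11.png

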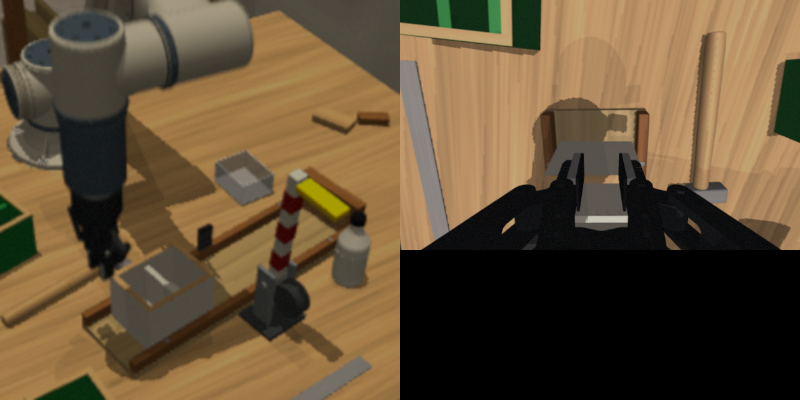

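```bash
python3 -m jog '[[[4,-6,-30,0,0,0],[4,-6,-60,0,0,0],[4,-6,-86,0,0,0],[4,-6,-88,0,0,0]]]' ;  python3 look.py 12
```

```text
t: 8.9
tool_pos: [597.4, -193.3, 48.3]
ee_rot: [0.004, 0.759, -0.652, -0.005]
force: [-0.3, -0.1, -0.7]
gripper_width: 25.8
[ 599.89744273 -194.2182835    51.93464391] [0.10087582 0.3563834  0.99068219] 9.0
bay 0.44033912901897515 -280.99321754377064
```

View pics/l12.png

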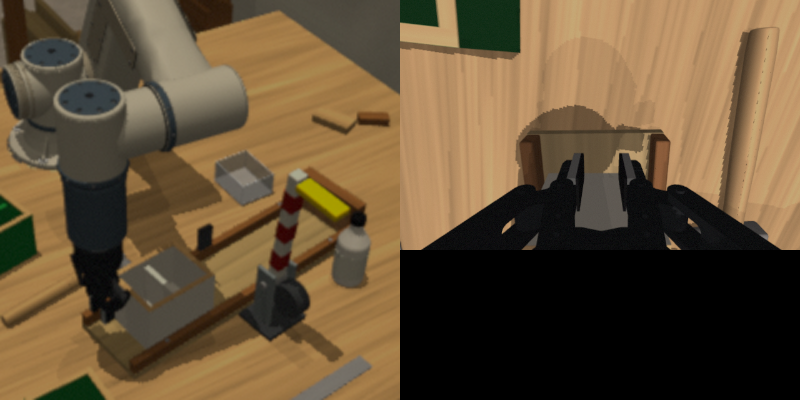

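```bash
python3 -m jog '[[[-2,12,0,0,0,0],[-4,24,0,0,0,0],[-5,34,0,0,0,0],[-6,40,0,0,0,0],[-6,42,0,0,0,0]]]' ; python3 -m jog '[[[-1,4,0,0,0,0],[-1,8,0,0,0,0],[-2,12,0,0,0,0],[-2,16,0,0,0,0],[-3,20,0,0,0,0]]]' ; python3 look.py 13
```

```text
t: 9.5
tool_pos: [594.4, -152.1, 53.0]
ee_rot: [0.003, 0.759, -0.651, -0.002]
force: [0.3, -4.4, 2.9]
gripper_width: 25.7
t: 10.0
tool_pos: [591.4, -132.0, 53.0]
ee_rot: [0.003, 0.759, -0.651, -0.001]
force: [0.7, -2.7, 0.4]
gripper_width: 25.9
[ 591.32376193 -131.34902613   52.95074922] [ 2.45759705e-04 -1.38761927e+00  1.11922125e+00] 10.1
bay 1.5688992580079129 -217.55208044086487
```

View pics/l13.png

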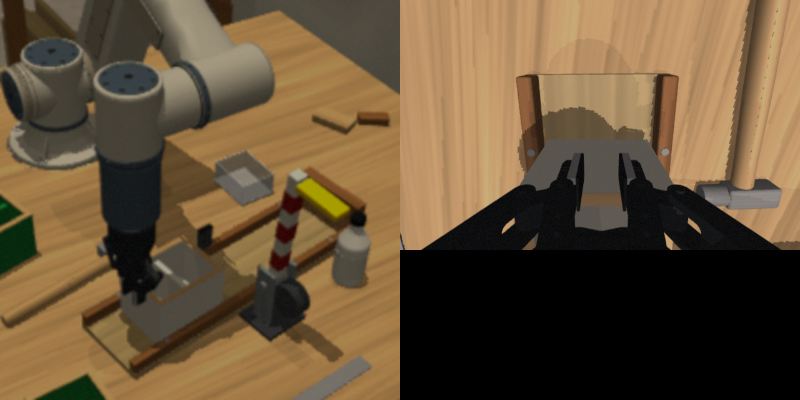

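The organiser is sliding with about 3 N and the tool is centred. I continue.

```bash
python3 -m jog '[[[-2,12,0,0,0,0],[-4,24,0,0,0,0],[-6,36,0,0,0,0],[-8,47,0,0,0,0],[-10,59,0,0,0,0]]]' ; python3 -m jog '[[[-2,12,0,0,0,0],[-4,24,0,0,0,0],[-6,36,0,0,0,0],[-8,47,0,0,0,0],[-9,59,0,0,0,0]]]' ;python3 -m jog '[[[-2,12,0,0,0,0],[-4,24,0,0,0,0],[-6,36,0,0,0,0],[-8,47,0,0,0,0],[-9,59,0,0,0,0]]]' ; python3 look.py 14
```

```text
t: 10.6
tool_pos: [581.1, -71.4, 53.0]
ee_rot: [0.002, 0.759, -0.651, -0.002]
force: [0.3, -4.2, 0.5]
gripper_width: 25.8
t: 11.1
tool_pos: [571.6, -11.5, 52.9]
ee_rot: [0.003, 0.759, -0.651, -0.002]
force: [0.3, -3.7, 0.6]
gripper_width: 25.7
t: 11.6
tool_pos: [562.2, 48.3, 52.9]
ee_rot: [0.003, 0.759, -0.651, -0.002]
force: [0.3, -5.1, 0.2]
gripper_width: 25.6
[562.36486688  49.62615465  52.71120028] [ 0.15104362  0.2585912  -0.82514819] 11.7
bay 0.5890288181114578 -34.27722260815893
```

View pics/l14.png

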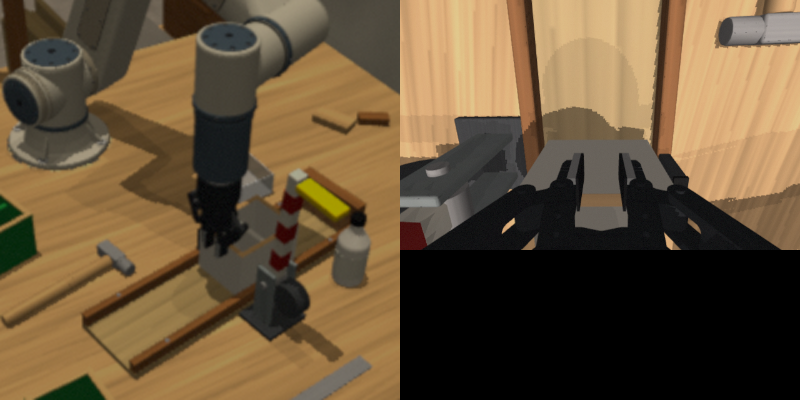

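```bash
python3 -m jog '[[[-2,12,0,0,0,0],[-4,24,0,0,0,0],[-6,36,0,0,0,0],[-8,47,0,0,0,0],[-9,59,0,0,0,0]]]' ; python3 -m jog '[[[-2,12,0,0,0,0],[-4,24,0,0,0,0],[-5,34,0,0,0,0],[-6,42,0,0,0,0],[-7,47,0,0,0,0]]]' ;python3 look.py 15
```

```text
t: 12.2
tool_pos: [553.0, 109.3, 52.7]
ee_rot: [0.002, 0.76, -0.65, -0.002]
force: [1.1, -3.9, 1.9]
gripper_width: 25.4
t: 12.7
tool_pos: [546.0, 157.1, 52.8]
ee_rot: [0.002, 0.76, -0.65, -0.002]
force: [0.7, -4.3, 1.6]
gripper_width: 25.9
[545.80560159 157.63067936  52.53274836] [-0.28350354  0.18995105 -0.73268841] 12.8
bay 0.7189355890738272 74.98928529709691
```

View pics/l15.png

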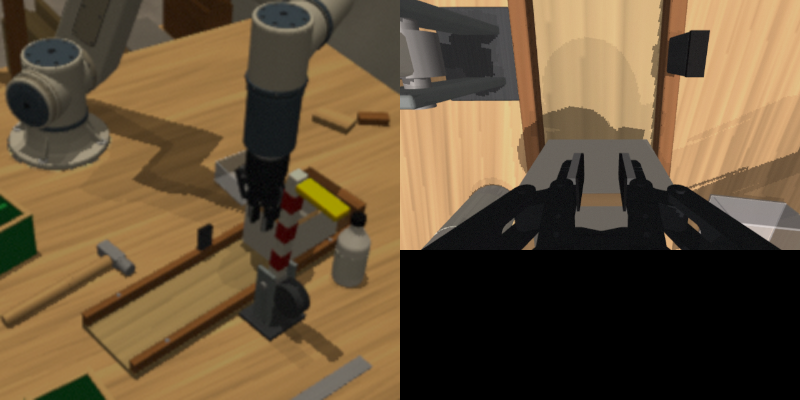

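```bash
python3 -m jog '[[[-1,4,0,0,0,0],[-1,8,0,0,0,0],[-2,12,0,0,0,0],[-2,15,0,0,0,0],[-3,18,0,0,0,0]]]' ; python3 -m jog '[[[0,2,0,0,0,0],[-1,4,0,0,0,0],[-1,6,0,0,0,0]]]' ; python3 -m jog '[[[0,2,0,0,0,0],[-1,4,0,0,0,0]]]' 
```

```text
t: 13.3
tool_pos: [542.8, 175.8, 52.5]
ee_rot: [0.002, 0.76, -0.65, -0.003]
force: [1.0, -3.4, 0.2]
gripper_width: 25.4
t: 13.6
tool_pos: [542.8, 179.3, 53.0]
ee_rot: [0.003, 0.76, -0.65, -0.001]
force: [5.5, -16.7, 2.0]
gripper_width: 25.9
t: 13.8
tool_pos: [542.8, 179.1, 53.6]
ee_rot: [0.006, 0.76, -0.65, 0.002]
force: [7.6, -20.9, 3.6]
gripper_width: 25.5
```

The force jumped to 21 N at TCP bay y ≈ 97 against an expected 99, so the organiser is against the cork. I back off.

```bash
python3 -m jog '[[[1,-5,0,0,0,0],[3,-20,0,0,0,0],[6,-40,0,0,0,0],[9,-60,0,0,0,0],[0,-70,30,0,0,0]]]'; python3 -m jog '[[[-30,-10,30,0,0,0],[-65,-10,60,0,0,0],[-105,-10,90,0,0,0],[-145,-10,110,0,0,0],[-180,-10,110,0,0,0]]]'; python3 look.py 16; python3 - <<'E'
from station import env
import cv2,numpy as np
d=env.snapshot("top");np.savez("top2.npz",**d);c=d["color"][:,:,::-1]
cv2.imwrite("pics/top2.png",cv2.resize(c[110:290,195:395],None,fx=3.3,fy=3.3,interpolation=cv2.INTER_CUBIC))
E
```

```text
t: 14.3
tool_pos: [540.3, 107.3, 79.7]
ee_rot: [0.009, 0.76, -0.65, -0.001]
force: [-0.3, -0.7, 0.3]
gripper_width: 25.7
t: 14.8
tool_pos: [360.2, 98.1, 192.4]
ee_rot: [0.005, 0.76, -0.65, -0.001]
force: [-0.2, 1.2, 0.8]
gripper_width: 25.8
[357.6195184   97.61994958 190.83280152] [ 0.33142323 -0.03430874  0.13053882] 14.9
bay -194.42460131889035 44.4231340579179
```

View pics/l16.png

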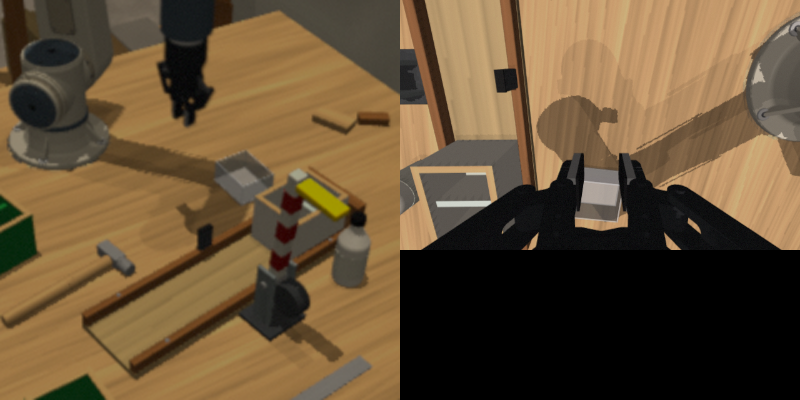

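View pics/top2.png

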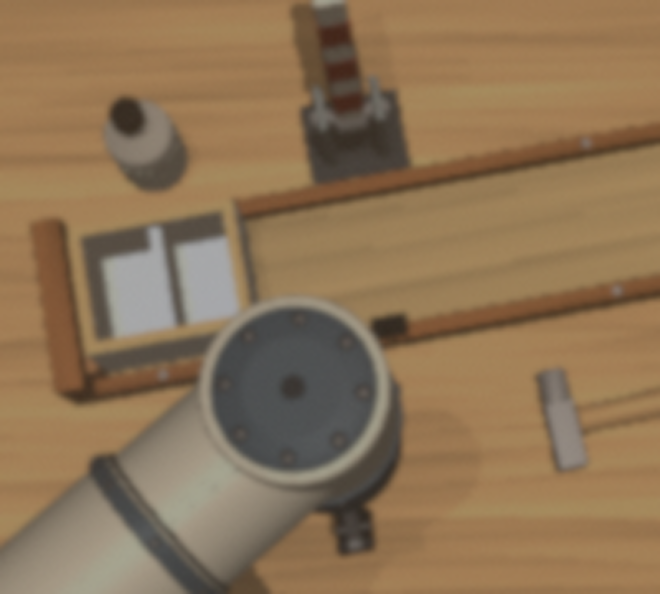

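```bash
python3 - <<'E'
import numpy as np
from h import *
d=dict(np.load("top2.npz"));b=np.load("bay.npz");R=np.array([b["xd"],b["yd"]])
for c in [(66,236),(236,203),(88,356)]:
    p=onz(d,195+(c[0]+.5)/3.3-.5,110+(c[1]+.5)/3.3-.5,112);print(c,R@(p[:2]-b["O"]))
E
```

```text
(66, 236) [ 49.91208651 248.32659664]
(236, 203) [ 52.0754255  104.64593004]
(88, 356) [-53.39293864 244.60268379]
```

The top view puts the organiser's centre at about bay y 176–177, inside the band but with only a few mm of margin. I take a close look at the cork gap with the wrist camera.

```bash
python3 -m jog '[[[10,30,30,0,0,0],[30,70,60,0,0,0],[60,110,90,0,0,0],[90,155,100,0,0,0],[110,200,100,0,0,0]]]';python3 -m jog '[[[10,35,0,0,0,0],[15,55,0,0,0,0],[15,55,0,0,0,0]]]'; python3 - <<'E'
from station import env
import cv2,numpy as np
from h import *
from scipy.spatial.transform import Rotation as R
s=env.sense();w=env.snapshot("wrist");q=s["ee_rot"];M=np.eye(4);M[:3,:3]=R.from_quat([*q[1:],q[0]]).as_matrix();M[:3,3]=s["tool_pos"]
np.savez("w17.npz",intrinsics=w["intrinsics"],pose=M@w["hand_eye"])
cv2.imwrite("pics/w17.png",w["color"][:,:,::-1]);print(s["tool_pos"])
E
```

```text
t: 15.45
tool_pos: [464.9, 286.2, 290.7]
ee_rot: [0.005, 0.76, -0.65, -0.001]
force: [0.9, 0.9, 0.4]
gripper_width: 25.8
t: 15.75
tool_pos: [480.7, 343.8, 287.2]
ee_rot: [0.007, 0.76, -0.649, -0.002]
force: [-0.3, 0.1, 0.3]
gripper_width: 25.5
[480.69590853 343.80421146 287.21118911]
```

View pics/w17.png

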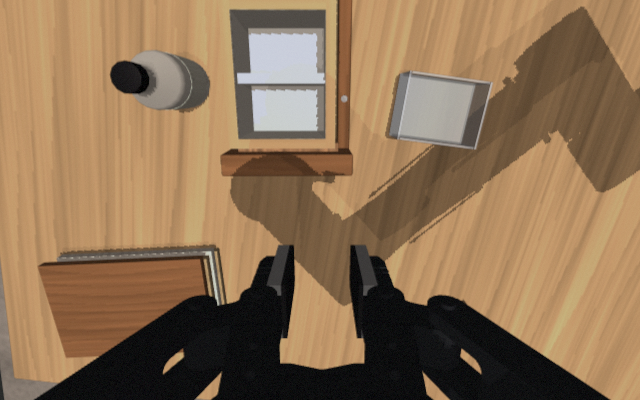

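```bash
python3 - <<'E'
import numpy as np,cv2
from h import *
d=dict(np.load("w17.npz"));b=np.load("bay.npz");R=np.array([b["xd"],b["yd"]])
for c,z in [((232,149),112),((335,149),112),((230,176),65),((350,176),65),((345,99),37)]:
    p=onz(d,*c,z);print(c,z,R@(p[:2]-b["O"]))
a=cv2.imread("pics/w17.png");cv2.imwrite("pics/w17c.png",cv2.resize(a[110:190,200:370],None,fx=4.6,fy=4.6,interpolation=cv2.INTER_CUBIC))
E
```

```text
(232, 149) 112 [ 54.52622999 246.74381175]
(335, 149) 112 [-53.03498283 246.66264148]
(230, 176) 65 [ 70.91918173 286.17610994]
(350, 176) 65 [-74.21167083 286.22937627]
(345, 99) 37 [-68.36378332 196.66605089]
```

View pics/w17c.png

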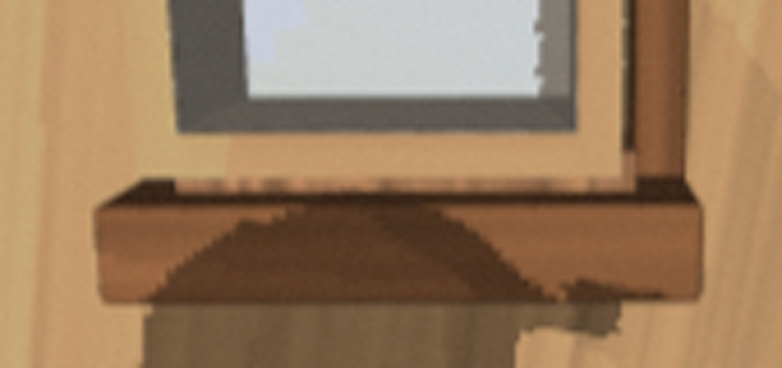

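The organiser front is flush at the stop, square, with x ≈ +0.7 mm and y ≈ 177 mm. The gate is raised, and the glue, tub and hammer haven't moved. I hand the job in.

```bash
python3 -c "
from station import env;print(env.sense()['t']);print(env.close_job())"
```

```text
15.8
the job is handed in; nothing more can be done
None
```

I pushed the gate arm up past its balance point, and it now stands raised at its stop. I then pushed the organiser under it with about 3–5 N, until the force jumped to about 21 N at the cork stop. I handed the job in at t = 15.8 s, and no verdict was reported.

**Last checks:**
- **Organiser:** it is square and flat, at bay x about +1 mm and y about 177 mm. That is inside the 172–186 mm band, but about 3 mm short of the 180 mm expected at contact. The force jump says it touched, so this could be calibration error or a small gap.
- **Gate:** it stood raised in the last scene picture, after the gripper had let go of the organiser. I judged this by eye and did not measure its angle.
- **Glue, tub and hammer:** they look unmoved in the pictures. I did not measure their positions again.

**What went wrong on the way:** the first push passed over the paddle, because the camera views put the fingertips about 34 mm behind the reported TCP. The second push jammed at about 22 N until the finger followed the paddle's arc upwards.

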